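# Hold the food caddy open, then let its lid down softly

### The arm

A 6-joint arm with a two-finger parallel gripper is mounted at the origin on a cart in front of the work surface, level with it; the furniture and walls round the work are solid. World frame = base frame: x ahead of the robot, y to its left, z up, the work surface at z = 0. Lengths are in m, angles in degrees, forces in N, time in s.
With the tool pointing down it reaches from about 0.3 to 0.75 m from the base axis. Payload 8.5 kg.
Tool frame: the origin (TCP) lies on the centre line of the jaws, within the pads' length; the fingertips stand 19 mm ahead of it and the grasp point (between the pads) is the TCP (env.tcp_to_tips is the z of the fingertips in the tool frame, in m); z points along the fingers, y is the line along which they close (so a half turn about z gives the same grasp; the last joint's range is limited). The gripper opens to 85 mm and grips with 20 to 120 N. Pads are 22 mm wide; open, the fingers measure 114 mm over their backs; the gripper's body (76 mm by 85 mm) begins 54 mm behind the grasp point. The pads swing forward as they close: fully open they stand 13 mm farther back than shut.
Start: joints at [-88.138, 21.807, 74.336, -0, 83.858, -12.336], TCP at [0.135, -0.533, 0.25] pointing down, gripper open.
Joint ranges: [-178.18, 178.18], [-50.72, 133.34], [12.68, 142.11], [-81.47, 261.47], [9.98, 163.14], [-165.26, 165.26]. Speed limits (degrees/s): [136.94, 136.94, 180, 180, 180, 180].

### API

Orientations are given as a 3x3 rotation matrix whose columns are the frame's x, y, z axes.
In Python, from rig import env gives the robot as it stands.
- The arm moves only by the tool servo_tool, never from a script. Its argument "steps" is a list of rows, each an object of numbers: "tx", "ty", "tz": the shift along the world's x, y, z in cm; "yaw": the turn about the world's z in degrees; "claw": the finger opening in cm, from 0 to 8.54. In form: [{"tx": .., "ty": .., "tz": .., "yaw": .., "claw": ..}, ...]. A call has 1 to 20 rows; each row shifts and turns the commanded pose from where the row before left it; what a row does not reach is not made up. A row lasts 1/10 s, in which the tool goes at most 50 mm and 8.59 degrees, less where a joint would pass 70% of its speed; a pose out of reach is approached as far as the arm can. A call with a gripper value outside its range is refused whole. The fingers move at their own pace and stop on an object; "newtons" is the grip in N (left out, the last holds). Time passes only in rows, so rows that do not move let the fingers close. It gives the time, the measured TCP pose, the force, the opening and the grip force at its end, in the units of the state.
- env.observe(): the state, without advancing time (a new reading comes with each control period).
- env.get_image(name): name is "side" or "top" or "wrist"; returns (picture, depth): 384x512x3 uint8, red, green, blue; 384x512 float32, m along the optical axis (not along the pixel's ray), 0 where there is no reading.
- env.camera_model(name): a dict with "fovy" (degrees; the focal length in pixels is half the picture's height over the tangent of half this angle, whatever the lens; pixels are square), "cx", "cy" (the principal point, pixels), "T" (4x4, takes a point from camera to world coordinates). Camera axes: x right, y down, z forward; pixel columns grow to the right and rows downward; lengths in m; the calibration is good to about 2 mm. A picture is of the moment at which its call begins: read the wrist's pose just before it. camera_model takes no time and is no camera call; for the wrist camera it gives the pose at the moment of the call.
- env.close_job(): hands the job in; it is judged then, once.
The state is a dict: "time_s": time; "q": joint angles; "qvel": joint speeds; "joint_efforts": joint torques, N m; "position": TCP position; "tool_rot": TCP orientation; "ft_force": force on the tool from outside, world axes, zero at the start; "wrist_torque": the same for the moment, N m; "grip_width": finger opening in m; "gripper_force": force on a finger pad.
Only numpy, scipy, OpenCV 4.12 (cv2) and the standard library are available. Lean on these libraries where they do the work, as an engineer would, in place of code of your own. Each camera call takes 0.05 s, during which the arm holds its last target. There are 200 camera calls.

### The job

Two food-waste caddies stand on the worktop, each with a front lever that lifts its lid: with your fingertips press the lever of the wider caddy all the way down, and keep its lid wide open for about three seconds so that I can scrape my plate into it. Then ease the lever back up slowly, so that the lid comes down under control and never slams, and leave it shut. Do not grasp or lift anything, do not touch the lid itself, keep the narrower caddy shut, and leave both caddies and the other things where they stand.

Things in the scene. Friction and masses are not known exactly. Their poses are not given: they have to be found in the camera images.
- wide_caddy: The wider caddy, to be opened: a loose grey open box 150 mm deep (its x), 150 mm wide (its y), 125 mm high with 5 mm walls, about 2 kg, closed by a black lid whose top is at 138 mm. Origin: centre of the box's underside, on the worktop. Its x axis points from the lever side to the hinge side (away from the robot at yaw 0), z up. A steel foot plate 5 mm thick lies under the lever, reaching 187 mm in front (-x) of the origin, so pressing does not tip it.
- wide_paddle (a point): Middle of the top face of the wide caddy's steel lever paddle, where to press. The paddle is flat, 74 mm wide (caddy's y), 24 mm deep (x), 8 mm thick, with its top 104 mm above the worktop at rest, its centre 95 mm in front of the box's front wall and 170 mm in front of the caddy's origin. The point moves with the lever.
- wide_lever (a joint): Angle of the wide caddy's lever: 0 at rest (level, up against its stop), 0.40 rad fully down. The paddle centre swings on a 110 mm arm about a pivot just inside the front wall, 60 mm in front of the caddy's origin and 100 mm up, so it goes down 43 mm and 9 mm towards the box. It takes about 4 to 7 N.
- wide_lid_panel: The wide caddy's black lid, 164 x 158 x 9 mm, hinged at the rear rim; origin at its middle, 130 mm up when shut. Its z axis tilts from upright by the opening angle: 0 shut, 1.20 rad open, always 3 times the lever's angle. If the lever is let go, the lid falls shut in half a second and slams (over 3 rad/s); it must not close faster than 2.1 rad/s (lever 0.7 rad/s). Not to be touched.
- narrow_caddy: The narrower caddy, to be left shut: same make, depth and height, but only 94 mm wide (its y), with a paddle 46 mm wide. Origin and axes as for the wide one. The two may stand either way round.
- narrow_lever (a joint): Angle of the narrow caddy's lever: 0 at rest with its lid shut, 0.40 rad fully down with its lid open. To be left alone.
- spice_jar: Bystander: small spice jar, 43 mm across, 102 mm high, standing between the two levers. Origin under its centre.
- mug: Bystander: pale plain mug, 77 mm across, 108 mm with the handle, 89 mm high, to the left of the caddies. Origin under its centre.
- tin: Bystander: bean tin, 57 mm across, 72 mm high, to the right of the caddies. Origin under its centre.
- teaspoon: Bystander: teaspoon 130 mm long lying on the worktop at the left. Origin under its centre.

How it is judged (in metres and radians):
On the way:
1. the wide caddy's lid is held wide open (over 1.12 rad) for 2.5 s (angle between wide_lid_panel's own z axis and vertical above 1.12 rad), for 2.5 s.
At the end, for the whole second after the job is handed in: After being held open, the wide caddy's lid is shut (within 0.04 rad) with its lever back up (within 0.015 rad), the narrow caddy is shut, both caddies stand within 20 mm and the four bystanders within 25 mm of where they began (angle between wide_lid_panel's own z axis and vertical below 0.04 rad and value of joint each of wide_lever, narrow_lever below 0.015 rad and distance of each of wide_caddy, narrow_caddy from where it was at the start of the episode below 0.02 m and linear speed of wide_caddy below 0.01 m/s and distance of each of spice_jar, mug, tin, teaspoon from where it was at the start of the episode below 0.025 m); the robot touches nothing.
It fails at once if the wide caddy's lid closes faster than 2.1 rad/s (lever 0.7 rad/s): it is slamming (velocity of joint wide_lever below -0.7 rad/s).
It fails at once if the lid itself is touched or carried instead of being worked by the lever (contact force between any of the fingers, the arm and wide_lid_panel above 0.5 N).
It fails at once if the narrow caddy is opened (value of joint narrow_lever above 0.05 rad).
It fails at once if a caddy is lifted, tipped or shoved (distance of any of wide_caddy, narrow_caddy from where it was at the start of the episode above 0.02 m or angle between any of wide_caddy, narrow_caddy's own z axis and vertical above 0.1 rad).
It fails at once if a bystander is shifted or lifted (distance of any of spice_jar, mug, tin, teaspoon from where it was at the start of the episode above 0.025 m).
It also fails if it takes over 51 s, if anything falls off the work surface, if the arm or the gripper's body presses on something with over 40 N, if the wrist force passes 120 N, or if a joint passes its speed limit or range.

## Working session

There is one attempt and no reset: what is moved stays moved. The work goes in short steps, Python scripts to look and compute and a tool call to move; the robot and the scene stay as the last step left them, time stands still between calls to the robot, and variables do not carry over. Pictures are saved under pics/ and viewed, at most 10 in all, crops included, and the job is handed in when it is done.

Besides the shell and the picture viewer there is one more tool, called after ">>>" as a command line: name --argument value ..., lists and objects as JSON in quotes. servo_tool: Moves the arm, as the interface text tells. Its arguments: {"type":"object","properties":{"steps":{"type":"array"},"newtons":{"type":"number"}},"required":["steps"]}

```bash
mkdir -p pics; python3 - <<'E'
from rig import env
import cv2,numpy as np
o=env.observe();print(o['time_s'],o['position'],o['tool_rot'],o['grip_width'],env.tcp_to_tips)
for n in('top','side'):
    p,d=env.get_image(n);cv2.imwrite(f'pics/{n}0.png',p[:,:,::-1]);np.save(f'{n}0.npy',d);m=env.camera_model(n);print(n,m)
E
```

```text
0.0 [ 0.13489613 -0.53293503  0.24972396] [[ 9.69453705e-01  2.45274363e-01 -1.93120876e-05]
 [ 2.45274142e-01 -9.69452720e-01  1.42069612e-03]
 [ 3.29738178e-04 -1.38203587e-03 -9.99998991e-01]] 0.08523789568645848 0.019
top {'fovy': 49.818668433831384, 'cx': 258.2203320372376, 'cy': 190.8943581494908, 'T': array([[-0.07308977, -0.88357951,  0.46254203, -0.13913277],
       [-0.99726968,  0.05984927, -0.04325795,  0.01129478],
       [ 0.01053903, -0.46444086, -0.88554143,  1.42261641],
       [ 0.        ,  0.        ,  0.        ,  1.        ]])}
side {'fovy': 45.37941286445051, 'cx': 264.09470084202906, 'cy': 196.7327532332395, 'T': array([[-0.84516813, -0.35775022,  0.39712166, -0.12523461],
       [-0.53418249,  0.59097597, -0.60448034,  0.95913387],
       [-0.01843638, -0.72302295, -0.69057795,  1.27202107],
       [ 0.        ,  0.        ,  0.        ,  1.        ]])}
```

View pics/top0.png

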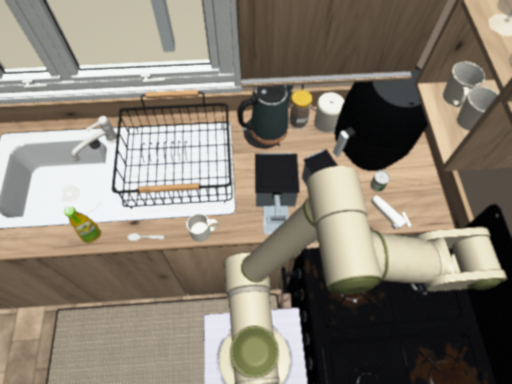

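View pics/side0.png

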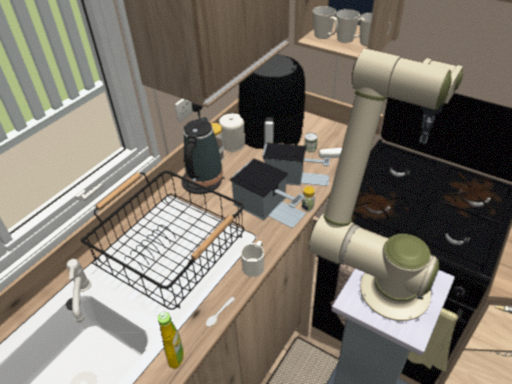

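The top view shows one black lid around (276,178), its lever and steel foot plate below it at (275,215), and the second lid at (320,162), partly hidden by the arm. In the side view the wider lid is nearer the mug, at (260,178), the narrower one is at (285,155), and the jar is at (308,195) between the levers.

```bash
cat > h.py <<'E'
import numpy as np,cv2
def cloud(n,d,m):
    f=192/np.tan(np.radians(m['fovy']/2));v,u=np.mgrid[:384,:512]
    P=np.stack([(u-m['cx'])/f*d,(v-m['cy'])/f*d,d],-1)
    return P@m['T'][:3,:3].T+m['T'][:3,3]
E
python3 - <<'E'
from rig import env
from h import *
for n in('top','side'):
    d=np.load(n+'0.npy');W=cloud(n,d,env.camera_model(n));p=cv2.imread(f'pics/{n}0.png')
    dark=p.max(2)<70
    box=(W[...,0]>.3)&(W[...,0]<.75)&(W[...,1]>-.45)&(W[...,1]<.25)&(d>0)
    def comps(mask,t,mn):
        k,l,s,c=cv2.connectedComponentsWithStats(mask.astype(np.uint8))
        for i in range(1,k):
            if s[i,4]>=mn:
                q=W[l==i];r=cv2.minAreaRect((q[:,:2]*1000).astype(np.float32))
                print(n,t,s[i],'xyz',np.median(q,0).round(3),'rect',np.round(r[0]),np.round(r[1]),round(r[2],1))
    comps(box&dark&(abs(W[...,2]-.138)<.012),'lid',80)
    comps(box&~dark&(abs(W[...,2]-.104)<.008),'z104',8)
    comps(box&~dark&(abs(W[...,2]-.005)<.015)&(p[...,0].astype(int)>p[...,2]+5),'plate',15)
    print(n,W[box&(W[...,2]<.03)][:,2].mean())
E
```

```text
top lid [305 151  31  22 366] xyz [ 0.638 -0.283  0.137] rect [ 636. -285.] [68. 95.] 22.6
top lid [ 256  155   43   38 1558] xyz [ 0.597 -0.121  0.138] rect [ 602. -122.] [148. 159.] 86.1
top z104 [335 145   8   6  23] xyz [ 0.71  -0.368  0.103] rect [ 713. -370.] [30. 13.] 50.6
top z104 [256 193  15   3  24] xyz [ 0.535 -0.068  0.102] rect [535. -69.] [50.  5.] 84.9
top z104 [268 194  21  28 212] xyz [ 0.447 -0.115  0.104] rect [ 478. -118.] [ 71. 106.] 85.4
top z104 [283 194  15   2  20] xyz [ 0.529 -0.168  0.102] rect [ 530. -166.] [51.  4.] 87.2
top plate [226 161   3  15  29] xyz [0.714 0.059 0.004] rect [714.  59.] [68.  7.] 2.7
top plate [218 177   8   6  21] xyz [0.668 0.084 0.004] rect [662.  82.] [28. 25.] 88.5
top plate [183 179   8   3  18] xyz [0.669 0.215 0.004] rect [670. 219.] [27. 14.] 90.0
top plate [192 178   9   5  22] xyz [0.668 0.183 0.003] rect [665. 179.] [40. 17.] 62.4
top plate [227 185   4   8  18] xyz [0.62  0.056 0.002] rect [622.  56.] [12. 34.] 87.4
top plate [192 191   8  10  38] xyz [0.594 0.182 0.004] rect [598. 184.] [28. 39.] 89.5
top plate [201 1
[... 824 characters left out ...]
2. 17.] 20.3
side z104 [263 159  41   9 116] xyz [ 0.573 -0.264  0.105] rect [ 587. -265.] [161.  35.] 24.9
side z104 [304 158  26   8 111] xyz [ 0.464 -0.353  0.103] rect [ 479. -348.] [100.  52.] 26.4
side z104 [274 178  31  30 205] xyz [ 0.458 -0.117  0.103] rect [ 481. -132.] [ 81. 135.] 69.2
side z104 [232 184  41  19 118] xyz [ 0.581 -0.05   0.104] rect [603. -51.] [159.  51.] 14.7
side z104 [304 186  11  10  79] xyz [ 0.423 -0.183  0.102] rect [ 424. -183.] [38. 45.] 28.2
side plate [298 173  30  12 243] xyz [ 0.481 -0.347  0.006] rect [ 487. -342.] [121.  71.] 28.2
side plate [268 201  36  26 492] xyz [ 0.482 -0.112  0.006] rect [ 478. -113.] [ 98. 113.] 87.2
side -0.2827123743861812
```

>>> servo_tool --steps '[{"tx": 1.0, "ty": 1.3, "claw": 0}, {"tx": 1.8, "ty": 2.5, "yaw": -1.2}, {"tx": 1.8, "ty": 2.5, "yaw": -1.2}, {"tx": 1.8, "ty": 2.5, "yaw": -1.2}, {"tx": 1.8, "ty": 2.5, "yaw": -1.2}, {"tx": 1.8, "ty": 2.5, "yaw": -1.2}, {"tx": 1.8, "ty": 2.5, "yaw": -1.2}, {"tx": 1.8, "ty": 2.5, "yaw": -1.2}, {"tx": 1.8, "ty": 2.5, "yaw": -1.2}, {"tx": 1.8, "ty": 2.5, "yaw": -1.2}, {"tx": 1.8, "ty": 2.5, "yaw": -1.2}, {"tx": 1.8, "ty": 2.5, "yaw": -1.2}, {"tx": 1.8, "ty": 2.5, "yaw": -1.2}, {"tx": 1.8, "ty": 2.5, "yaw": -1.2}, {"tx": 1.8, "ty": 2.5, "yaw": -1.2}, {"tx": 1.8, "ty": 2.5, "yaw": -1.2}, {"tx": 1.8, "ty": 2.5}, {"tx": 0.8, "ty": 1.0}, {}]'

```text
invalid input at $.steps[0]: expected keys tx, ty, tz, yaw, claw
```

```bash
python3 - <<'E'
from rig import env
from h import *
o=env.observe();print(o['time_s'],o['position'],o['tool_rot'].round(3).tolist() if hasattr(o['tool_rot'],'round') else o['tool_rot'],o['grip_width'],o['ft_force'])
m=env.camera_model('wrist');p,d=env.get_image('wrist');cv2.imwrite('pics/w1.png',p[:,:,::-1])
def rep(n,W,d):
    box=(d>0)&(abs(W[...,0]-.44)<.1)&(abs(W[...,1]+.115)<.055)&(abs(W[...,2]-.104)<.007)
    q=W[box]
    if len(q)<10: print(n,'few');return
    q=q[q[:,0]<np.percentile(q[:,0],2)+.020]
    r=cv2.minAreaRect((q[:,:2]*1000).astype(np.float32));print(n,len(q),r,np.median(q[:,2]))
    print(np.percentile(q,[2,98],axis=0))
rep('w',cloud('wrist',d,m),d)
for n in('top','side'):
    rep(n,cloud(n,np.load(n+'0.npy'),env.camera_model(n)),np.load(n+'0.npy'))
E
```

```text
0.1 [ 0.13489416 -0.5329698   0.24977488] [[0.969, 0.245, -0.0], [0.245, -0.969, 0.001], [0.0, -0.001, -1.0]] 0.08547686666782214 [-0.69163648  0.24773185 -0.39694591]
w few
top 104 ((435.350341796875, -114.39993286132812), (21.901714324951172, 71.99248504638672), 0.09188453108072281) 0.10572859279501778
[[ 0.42617004 -0.1450742   0.1001151 ]
 [ 0.44604095 -0.07904691  0.10948271]]
side 84 ((432.6110534667969, -122.74730682373047), (93.35674285888672, 23.15244483947754), 82.02023315429688) 0.10337077735863576
[[ 0.42078731 -0.16627985  0.09789613]
 [ 0.44279087 -0.07846968  0.10851271]]
```

View pics/w1.png

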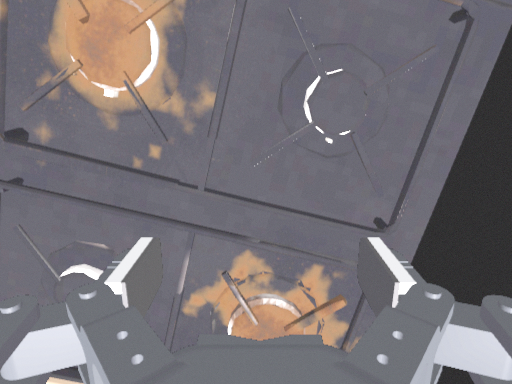

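The move was refused because every row needs all five keys, so the wrist view shows only the hob under the start pose. I'll resend the move with full rows.

>>> servo_tool --steps '[{"tx": 1.0, "ty": 1.3, "tz": 0, "yaw": 0, "claw": 0}, {"tx": 1.8, "ty": 2.5, "tz": 0, "yaw": -1.2, "claw": 0}, {"tx": 1.8, "ty": 2.5, "tz": 0, "yaw": -1.2, "claw": 0}, {"tx": 1.8, "ty": 2.5, "tz": 0, "yaw": -1.2, "claw": 0}, {"tx": 1.8, "ty": 2.5, "tz": 0, "yaw": -1.2, "claw": 0}, {"tx": 1.8, "ty": 2.5, "tz": 0, "yaw": -1.2, "claw": 0}, {"tx": 1.8, "ty": 2.5, "tz": 0, "yaw": -1.2, "claw": 0}, {"tx": 1.8, "ty": 2.5, "tz": 0, "yaw": -1.2, "claw": 0}, {"tx": 1.8, "ty": 2.5, "tz": 0, "yaw": -1.2, "claw": 0}, {"tx": 1.8, "ty": 2.5, "tz": 0, "yaw": -1.2, "claw": 0}, {"tx": 1.8, "ty": 2.5, "tz": 0, "yaw": -1.2, "claw": 0}, {"tx": 1.8, "ty": 2.5, "tz": 0, "yaw": -1.2, "claw": 0}, {"tx": 1.8, "ty": 2.5, "tz": 0, "yaw": -1.2, "claw": 0}, {"tx": 1.8, "ty": 2.5, "tz": 0, "yaw": -1.2, "claw": 0}, {"tx": 1.8, "ty": 2.5, "tz": 0, "yaw": -1.2, "claw": 0}, {"tx": 1.8, "ty": 2.5, "tz": 0, "yaw": -1.2, "claw": 0}, {"tx": 1.8, "ty": 2.5, "tz": 0, "yaw": 0, "claw": 0}, {"tx": 0.8, "ty": 1.0, "tz": 0, "yaw": 0, "claw": 0}, {"tx": 0, "ty": 0, "tz": 0, "yaw": 0, "claw": 0}]'

```text
time_s: 2.05
position: [0.441, -0.1088, 0.2502]
tool_rot: [[0.998, -0.064, -0.0], [-0.064, -0.998, 0.0], [-0.0, -0.0, -1.0]]
ft_force: [-0.1, -0.1, 0.4]
grip_width: -0.0
gripper_force: 0.0
```

```bash
cat > look.py <<'E'
from rig import env
from h import *
import sys
o=env.observe();print(o['time_s'],o['position'],np.round(o['tool_rot'],3).tolist(),o['grip_width'],o['ft_force'])
m=env.camera_model('wrist');p,d=env.get_image('wrist');cv2.imwrite(f'pics/{sys.argv[1]}.png',p[:,:,::-1])
W=cloud('wrist',d,m)
box=(d>0)&(abs(W[...,0]-.44)<.1)&(abs(W[...,1]+.115)<.045)&(abs(W[...,2]-.104)<.007)
q=W[box]
if len(q)>10:
    q=q[q[:,0]<np.percentile(q[:,0],2)+.020]
    print(len(q),cv2.minAreaRect((q[:,:2]*1000).astype(np.float32)),np.median(q[:,2]));print(np.percentile(q,[2,98],axis=0))
else: print('few',W[::64,::64,:].round(2).tolist())
E
python3 look.py w2
```

```text
2.05 [ 0.44102996 -0.10882714  0.25021239] [[0.998, -0.064, -0.0], [-0.064, -0.998, 0.0], [-0.0, -0.0, -1.0]] -3.15712946911656e-05 [-0.14495847 -0.1406772   0.44682795]
2021 ((435.8893737792969, -112.30669403076172), (73.82266235351562, 22.502037048339844), 89.34730529785156) 0.10327639980795739
[[ 0.42588877 -0.14789565  0.10101807]
 [ 0.44638362 -0.07744169  0.10496137]]
```

View pics/w2.png

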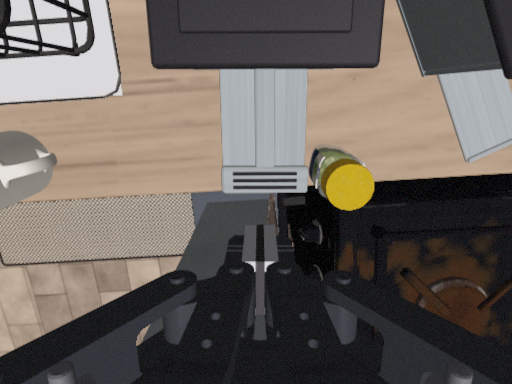

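The wrist view shows the wide paddle centred at (264,179) and the jar just to its right at (345,180). The paddle centre measures (0.436, -0.112), so I'll come down slightly left of centre, closed and clear of the jar.

>>> servo_tool --steps '[{"tx": -0.2, "ty": 0.1, "tz": -0.5, "yaw": 0, "claw": 0}, {"tx": -0.2, "ty": 0.1, "tz": -1, "yaw": 0, "claw": 0}, {"tx": -0.1, "ty": 0.1, "tz": -1.5, "yaw": 0, "claw": 0}, {"tx": 0, "ty": 0, "tz": -2, "yaw": 0, "claw": 0}, {"tx": 0, "ty": 0, "tz": -2, "yaw": 0, "claw": 0}, {"tx": 0, "ty": 0, "tz": -2, "yaw": 0, "claw": 0}, {"tx": 0, "ty": 0, "tz": -1, "yaw": 0, "claw": 0}, {"tx": 0, "ty": 0, "tz": -1, "yaw": 0, "claw": 0}, {"tx": 0, "ty": 0, "tz": -0.5, "yaw": 0, "claw": 0}, {"tx": 0, "ty": 0, "tz": 0, "yaw": 0, "claw": 0}]'

```text
time_s: 3.1
position: [0.4358, -0.1073, 0.135]
tool_rot: [[0.998, -0.067, -0.0], [-0.067, -0.998, 0.0], [-0.0, -0.0, -1.0]]
ft_force: [0.3, 0.1, -0.4]
grip_width: 0.0001
gripper_force: 0.0
```

```bash
python3 look.py w3
```

```text
3.1 [ 0.43575626 -0.10726706  0.13504677] [[0.998, -0.067, -0.0], [-0.067, -0.998, 0.0], [-0.0, -0.0, -1.0]] 8.81774649360696e-05 [ 0.29065977  0.06672189 -0.39985905]
4470 ((437.4680480957031, -112.44104766845703), (74.13589477539062, 23.457155227661133), 87.28401184082031) 0.10324435369885916
[[ 0.42625907 -0.14770229  0.10074715]
 [ 0.44757196 -0.07737257  0.10487424]]
```

View pics/w3.png

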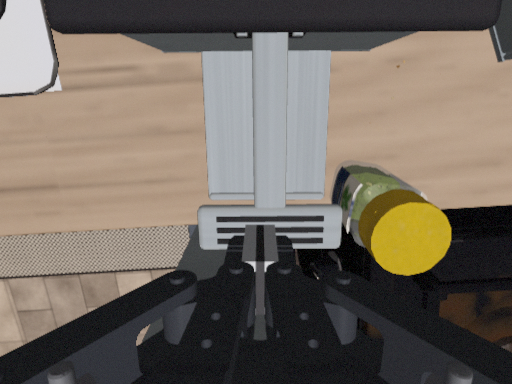

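The closed fingertips, at (262,240), sit over the paddle with the jar clear on the right and about 12 mm to go. I'll press down slowly along the lever's arc.

>>> servo_tool --steps '[{"tx": -0.3, "ty": 0, "tz": -0.2, "yaw": 0, "claw": 0}, {"tx": -0.3, "ty": 0, "tz": -0.3, "yaw": 0, "claw": 0}, {"tx": 0, "ty": 0, "tz": -0.3, "yaw": 0, "claw": 0}, {"tx": 0, "ty": 0, "tz": -0.3, "yaw": 0, "claw": 0}, {"tx": 0, "ty": 0, "tz": -0.3, "yaw": 0, "claw": 0}, {"tx": 0, "ty": 0, "tz": -0.3, "yaw": 0, "claw": 0}, {"tx": 0, "ty": 0, "tz": -0.3, "yaw": 0, "claw": 0}, {"tx": 0, "ty": 0, "tz": -0.3, "yaw": 0, "claw": 0}, {"tx": 0.1, "ty": 0, "tz": -0.3, "yaw": 0, "claw": 0}, {"tx": 0, "ty": 0, "tz": -0.3, "yaw": 0, "claw": 0}, {"tx": 0.1, "ty": 0, "tz": -0.3, "yaw": 0, "claw": 0}, {"tx": 0, "ty": 0, "tz": -0.3, "yaw": 0, "claw": 0}, {"tx": 0.1, "ty": 0, "tz": -0.3, "yaw": 0, "claw": 0}, {"tx": 0.1, "ty": 0, "tz": -0.3, "yaw": 0, "claw": 0}, {"tx": 0.1, "ty": 0, "tz": -0.3, "yaw": 0, "claw": 0}, {"tx": 0.1, "ty": 0, "tz": -0.3, "yaw": 0, "claw": 0}, {"tx": 0, "ty": 0, "tz": -0.2, "yaw": 0, "claw": 0}, {"tx": 0, "ty": 0, "tz": 0, "yaw": 0, "claw": 0}]'

```text
time_s: 4.95
position: [0.4356, -0.1072, 0.0861]
tool_rot: [[0.998, -0.066, -0.001], [-0.066, -0.998, 0.0], [-0.001, -0.0, -1.0]]
ft_force: [-3.8, -1.5, 3.9]
grip_width: 0.0002
gripper_force: 2.4
```

>>> servo_tool --steps '[{"tx": 0, "ty": 0, "tz": -0.2, "yaw": 0, "claw": 0}, {"tx": 0.1, "ty": 0, "tz": -0.1, "yaw": 0, "claw": 0}, {"tx": 0, "ty": 0, "tz": -0.1, "yaw": 0, "claw": 0}, {"tx": 0, "ty": 0, "tz": 0, "yaw": 0, "claw": 0}]'

```text
time_s: 5.35
position: [0.437, -0.1072, 0.0823]
tool_rot: [[0.998, -0.066, 0.0], [-0.066, -0.998, -0.0], [0.0, 0.0, -1.0]]
ft_force: [-2.8, -1.1, 2.7]
grip_width: 0.0001
gripper_force: 2.3
```

```bash
cat > lid.py <<'E'
from rig import env
from h import *
import sys
p,d=env.get_image('side');cv2.imwrite(f'pics/{sys.argv[1]}.png',cv2.resize(p[80:270,170:400,::-1],None,fx=3,fy=3))
W=cloud('side',d,env.camera_model('side'))
s=(d>0)&(p.max(2)<90)&(abs(W[...,1]+.121)<.06)&(W[...,0]>.54)&(W[...,0]<.72)&(W[...,2]>.16)
q=W[s];print(len(q))
if len(q)>30:
    c=q-np.median(q,0);c=c[np.linalg.norm(c,axis=1)<.1];n=np.linalg.svd(c)[2][2] if len(c)<5000 else 0
    print('normal',n,'tilt',np.arccos(abs(n[2])),'top',np.percentile(q,98,axis=0))
o=env.observe();print(o['time_s'],o['position'],o['ft_force'])
E
python3 lid.py s1
```

```text
356
normal [ 0.95517957 -0.08500796  0.28355887] tilt 1.2832930431070178 top [ 0.71988196 -0.06180714  0.55029676]
5.4 [ 0.43696159 -0.10720637  0.08229731] [-3.37142643 -1.31987933  4.17176127]
```

View pics/s1.png

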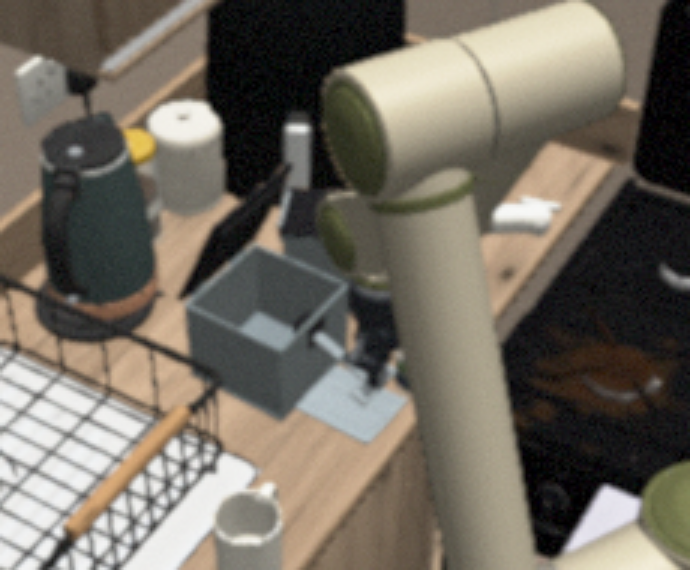

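The side view shows the lid standing nearly upright at (235,230), clear of the arm, and the narrow caddy shut. I'll press on to the lever's stop.

>>> servo_tool --steps '[{"tx": 0, "ty": 0, "tz": -0.1, "yaw": 0, "claw": 0}, {"tx": 0, "ty": 0, "tz": -0.1, "yaw": 0, "claw": 0}, {"tx": 0, "ty": 0, "tz": 0, "yaw": 0, "claw": 0}]'

```text
time_s: 5.7
position: [0.4374, -0.1073, 0.0804]
tool_rot: [[0.998, -0.067, 0.001], [-0.067, -0.998, -0.0], [0.001, 0.0, -1.0]]
ft_force: [0.5, -0.0, 4.4]
grip_width: -0.0003
gripper_force: 2.2
```

>>> servo_tool --steps '[{"tx": 0, "ty": 0, "tz": -0.1, "yaw": 0, "claw": 0}, {"tx": 0, "ty": 0, "tz": -0.1, "yaw": 0, "claw": 0}, {"tx": 0, "ty": 0, "tz": 0, "yaw": 0, "claw": 0}]'

```text
time_s: 6.0
position: [0.4377, -0.1074, 0.0797]
tool_rot: [[0.998, -0.066, 0.003], [-0.066, -0.998, -0.001], [0.003, 0.001, -1.0]]
ft_force: [-2.6, 1.6, 20.5]
grip_width: 0.0002
gripper_force: 10.2
```

The force has risen to 20 N, so the lever is on its stop. I'll hold for over 3 s.

>>> servo_tool --steps '[{"tx": 0, "ty": 0, "tz": 0, "yaw": 0, "claw": 0}, {"tx": 0, "ty": 0, "tz": 0, "yaw": 0, "claw": 0}, {"tx": 0, "ty": 0, "tz": 0, "yaw": 0, "claw": 0}, {"tx": 0, "ty": 0, "tz": 0, "yaw": 0, "claw": 0}, {"tx": 0, "ty": 0, "tz": 0, "yaw": 0, "claw": 0}, {"tx": 0, "ty": 0, "tz": 0, "yaw": 0, "claw": 0}, {"tx": 0, "ty": 0, "tz": 0, "yaw": 0, "claw": 0}, {"tx": 0, "ty": 0, "tz": 0, "yaw": 0, "claw": 0}, {"tx": 0, "ty": 0, "tz": 0, "yaw": 0, "claw": 0}, {"tx": 0, "ty": 0, "tz": 0, "yaw": 0, "claw": 0}, {"tx": 0, "ty": 0, "tz": 0, "yaw": 0, "claw": 0}, {"tx": 0, "ty": 0, "tz": 0, "yaw": 0, "claw": 0}, {"tx": 0, "ty": 0, "tz": 0, "yaw": 0, "claw": 0}, {"tx": 0, "ty": 0, "tz": 0, "yaw": 0, "claw": 0}, {"tx": 0, "ty": 0, "tz": 0, "yaw": 0, "claw": 0}, {"tx": 0, "ty": 0, "tz": 0, "yaw": 0, "claw": 0}]'

```text
time_s: 7.6
position: [0.4377, -0.1074, 0.0797]
tool_rot: [[0.998, -0.066, 0.003], [-0.066, -0.998, -0.001], [0.003, 0.001, -1.0]]
ft_force: [-2.8, 0.6, 19.4]
grip_width: -0.0002
gripper_force: 10.1
```

>>> servo_tool --steps '[{"tx": 0, "ty": 0, "tz": 0, "yaw": 0, "claw": 0}, {"tx": 0, "ty": 0, "tz": 0, "yaw": 0, "claw": 0}, {"tx": 0, "ty": 0, "tz": 0, "yaw": 0, "claw": 0}, {"tx": 0, "ty": 0, "tz": 0, "yaw": 0, "claw": 0}, {"tx": 0, "ty": 0, "tz": 0, "yaw": 0, "claw": 0}, {"tx": 0, "ty": 0, "tz": 0, "yaw": 0, "claw": 0}, {"tx": 0, "ty": 0, "tz": 0, "yaw": 0, "claw": 0}, {"tx": 0, "ty": 0, "tz": 0, "yaw": 0, "claw": 0}, {"tx": 0, "ty": 0, "tz": 0, "yaw": 0, "claw": 0}, {"tx": 0, "ty": 0, "tz": 0, "yaw": 0, "claw": 0}, {"tx": 0, "ty": 0, "tz": 0, "yaw": 0, "claw": 0}, {"tx": 0, "ty": 0, "tz": 0, "yaw": 0, "claw": 0}, {"tx": 0, "ty": 0, "tz": 0, "yaw": 0, "claw": 0}, {"tx": 0, "ty": 0, "tz": 0, "yaw": 0, "claw": 0}, {"tx": 0, "ty": 0, "tz": 0, "yaw": 0, "claw": 0}, {"tx": 0, "ty": 0, "tz": 0, "yaw": 0, "claw": 0}]'

```text
time_s: 9.2
position: [0.4377, -0.1074, 0.0797]
tool_rot: [[0.998, -0.066, 0.003], [-0.066, -0.998, -0.001], [0.003, 0.001, -1.0]]
ft_force: [-3.6, 1.1, 21.0]
grip_width: -0.0002
gripper_force: 10.1
```

```bash
python3 lid.py s2
```

```text
420
normal [ 0.96422665 -0.07068982  0.25547979] tilt 1.312452394037228 top [ 0.71963829 -0.0623947   0.56333892]
9.25 [ 0.43766335 -0.10740141  0.07966236] [-3.7937085   0.90376619 21.3954722 ]
```

The lever stayed on its stop for over 3 s, so I'll ease it up at about 20 mm/s (0.2 rad/s).

>>> servo_tool --steps '[{"tx": 0, "ty": 0, "tz": 0.1, "yaw": 0, "claw": 0}, {"tx": 0, "ty": 0, "tz": 0.1, "yaw": 0, "claw": 0}, {"tx": 0, "ty": 0, "tz": 0.2, "yaw": 0, "claw": 0}, {"tx": -0.1, "ty": 0, "tz": 0.2, "yaw": 0, "claw": 0}, {"tx": 0, "ty": 0, "tz": 0.2, "yaw": 0, "claw": 0}, {"tx": -0.1, "ty": 0, "tz": 0.2, "yaw": 0, "claw": 0}, {"tx": 0, "ty": 0, "tz": 0.2, "yaw": 0, "claw": 0}, {"tx": -0.1, "ty": 0, "tz": 0.2, "yaw": 0, "claw": 0}, {"tx": 0, "ty": 0, "tz": 0.2, "yaw": 0, "claw": 0}, {"tx": -0.1, "ty": 0, "tz": 0.2, "yaw": 0, "claw": 0}, {"tx": 0, "ty": 0, "tz": 0.2, "yaw": 0, "claw": 0}, {"tx": -0.1, "ty": 0, "tz": 0.2, "yaw": 0, "claw": 0}, {"tx": 0, "ty": 0, "tz": 0.2, "yaw": 0, "claw": 0}, {"tx": 0, "ty": 0, "tz": 0.2, "yaw": 0, "claw": 0}, {"tx": -0.1, "ty": 0, "tz": 0.2, "yaw": 0, "claw": 0}, {"tx": 0, "ty": 0, "tz": 0.2, "yaw": 0, "claw": 0}]'

```text
time_s: 10.85
position: [0.431, -0.1071, 0.1086]
tool_rot: [[0.998, -0.066, 0.001], [-0.066, -0.998, 0.0], [0.001, -0.0, -1.0]]
ft_force: [-0.4, 1.7, 3.7]
grip_width: 0.0003
gripper_force: 2.3
```

>>> servo_tool --steps '[{"tx": 0, "ty": 0, "tz": 0.2, "yaw": 0, "claw": 0}, {"tx": 0, "ty": 0, "tz": 0.2, "yaw": 0, "claw": 0}, {"tx": 0, "ty": 0, "tz": 0.2, "yaw": 0, "claw": 0}, {"tx": 0, "ty": 0, "tz": 0.2, "yaw": 0, "claw": 0}, {"tx": 0, "ty": 0, "tz": 0.2, "yaw": 0, "claw": 0}, {"tx": 0, "ty": 0, "tz": 0.2, "yaw": 0, "claw": 0}, {"tx": 0, "ty": 0, "tz": 0.2, "yaw": 0, "claw": 0}, {"tx": 0, "ty": 0, "tz": 0.2, "yaw": 0, "claw": 0}, {"tx": 0, "ty": 0, "tz": 0.2, "yaw": 0, "claw": 0}, {"tx": 0, "ty": 0, "tz": 0.2, "yaw": 0, "claw": 0}, {"tx": 0, "ty": 0, "tz": 0, "yaw": 0, "claw": 0}]'

```text
time_s: 11.95
position: [0.4311, -0.1074, 0.1285]
tool_rot: [[0.998, -0.066, 0.001], [-0.066, -0.998, -0.0], [0.001, 0.0, -1.0]]
ft_force: [-0.2, -0.6, -0.6]
grip_width: 0.0
gripper_force: 0.0
```

The fingers are off the paddle, so I'll retreat straight up and check.

>>> servo_tool --steps '[{"tx": 0, "ty": 0, "tz": 0.5, "yaw": 0, "claw": 0}, {"tx": 0, "ty": 0, "tz": 1, "yaw": 0, "claw": 0}, {"tx": 0, "ty": 0, "tz": 2, "yaw": 0, "claw": 0}, {"tx": 0, "ty": 0, "tz": 2, "yaw": 0, "claw": 0}, {"tx": 0, "ty": 0, "tz": 2, "yaw": 0, "claw": 0}, {"tx": 0, "ty": 0, "tz": 2, "yaw": 0, "claw": 0}, {"tx": 0, "ty": 0, "tz": 1, "yaw": 0, "claw": 0}, {"tx": 0, "ty": 0, "tz": 0, "yaw": 0, "claw": 0}]'

```text
time_s: 12.75
position: [0.4312, -0.1074, 0.2346]
tool_rot: [[0.998, -0.066, 0.003], [-0.066, -0.998, -0.001], [0.003, 0.001, -1.0]]
ft_force: [-1.6, 0.3, 0.0]
grip_width: 0.0002
gripper_force: 0.0
```

```bash
python3 look.py w4; python3 lid.py s3
```

```text
12.75 [ 0.43124265 -0.10735026  0.23459547] [[0.998, -0.066, 0.003], [-0.066, -0.998, -0.001], [0.003, 0.001, -1.0]] 0.0001776714469310432 [-1.6003299   0.26655159  0.00228213]
2304 ((435.52117919921875, -112.55321502685547), (73.99738311767578, 22.599306106567383), 89.81220245361328) 0.10326125873734873
[[ 0.42582852 -0.14776948  0.10136492]
 [ 0.44638562 -0.07751667  0.1049246 ]]
63
normal [ 0.99998185 -0.00317038  0.00512304] tilt 1.5656732652322218 top [ 0.71994655 -0.06461511  0.61694217]
12.85 [ 0.43063864 -0.10705583  0.23284157] [ 0.20383861  0.09718103 -0.09729111]
```

View pics/s3.png

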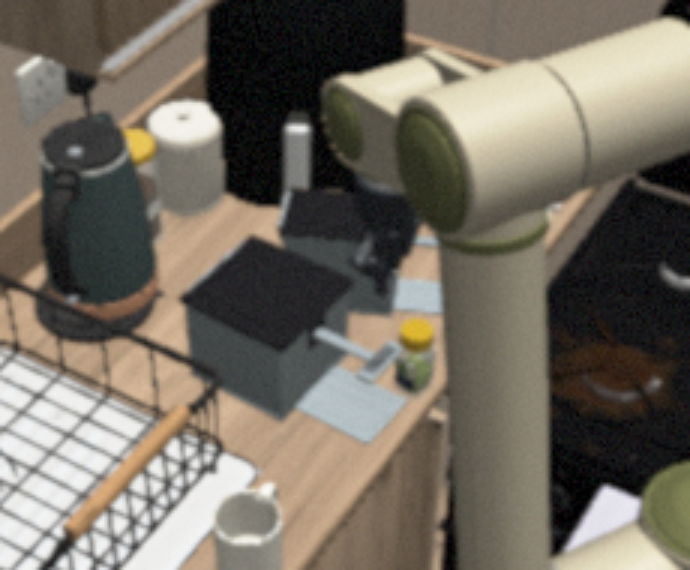

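The wide lid is shut at (265,295), the paddle is back up at (380,360), and the jar and the narrow caddy haven't moved. I'm handing the job in.

```bash
python3 -c "
from rig import env
print(env.close_job())"
```

```text
the job is handed in; nothing more can be done
None
```

I pressed the wide caddy's lever fully down and held its lid wide open for over 3 s, then eased it shut at about 0.2 rad/s; the last camera check showed the lid shut, the lever back up and nothing out of place, and I handed the job in (no verdict was returned).

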